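# Clamp a plaster tooth cast in the bench vise

### The job

Pick up the small straight buff plaster cast (the block with a single row of teeth), set it teeth up and flat on the bed of the bench vise about midway along the open jaws, its long sides facing them, and let go. Then turn the crank by its handle, clockwise as seen from the crank side, until the jaw has slid onto the cast and you feel it grip firmly, but no harder: plaster cracks. Let go and leave everything else on the bench where it is.

Things in the scene. Friction and masses are not known exactly. Their poses are not given: they have to be found in the camera images.
- vise: Grey bench vise bolted to the table (never moves in a run). Origin: on the table under its bed; x: along the screw, from the crank towards the fixed jaw; y: along the jaws; z up. Base plate 146 x 92 x 12 mm; above it a body 44 mm wide (52 mm at its nose) from x = -86 to +50 mm. Its flat steel bed is 80 mm above the table. Both jaws are 42 mm wide (along y) and rise 20 to 22 mm above the bed.
- fixed_face (a point): Middle of the lower edge of the fixed jaw's gripping face, at bed height: vise frame (20, 0, 80) mm. The face looks towards the crank (vise -x).
- jaw: The steel plate of the sliding jaw, 6 mm thick, carried on short stiff springs 7 mm ahead of a grey block, on the crank's side. Origin: middle of the lower edge of its gripping face, at bed height; axes as the vise's. The open gap (to fixed_face along vise x) is 44 to 60 mm at the start. Moved by the crank only: 16 mm per turn; the screw holds it where it is left.
- crank_axis (a point): Point on the crank's turning axis (which runs along vise x), 72 mm above the table, level with the middle of the handle: vise frame (-150, 0, 72) mm.
- crank: The steel crank on the vise's nose; origin on its turning axis, its x = vise x, its z along its arm to the handle. Turning it free takes a light push of 2 to 5 N along the handle's circle. Once the jaw bears on the cast the springs yield and the push rises steadily: 2 to 5 N above the free push is a firm grip. It stays tight when let go.
- handle_mid (a point): Middle of the crank's handle: black round grip, 18 mm thick, 60 mm long, parallel to vise x, standing out from the arm to vise -x. Circles crank_axis at 40 mm radius, starting anywhere; spins freely on its pin, so it can be held through whole turns without twisting the hand. Clockwise, seen from the crank side looking along vise +x (top moves to vise -y), closes the jaw.
- cast: Straight plaster cast of one row of five teeth: block 32 mm (x) by 54 mm (y) by 22 mm high with teeth 7 to 9 mm high on top; about 120 g. Origin: centre of its underside; z up through the teeth. It starts teeth up on the table, left or right of the vise. In the vise it can be held by its two 54 mm apart ends, which stand out past the jaws by 6 mm each.
- arch_cast: Round full-arch plaster cast, 64 mm wide, 64 mm long, 31 mm high, a horseshoe of teeth on top; origin at the centre of its rounded part's underside. Stays where it is.
- bowl: Rubber mixing bowl, 110 mm across, 60 mm high; origin: centre of the underside. Stays where it is.
- jar: White lidded jar, 64 mm across, 75 mm high; origin: centre of the underside. Stays where it is.
- spatula: Plaster spatula 190 mm long lying on the table, handle towards its -x. Stays where it is.
- brush: Brush 160 mm long lying on the table, handle towards its -x. Stays where it is.
- cassette: Closed metal instrument cassette 90 x 180 x 28 mm; origin: centre of the underside. Stays where it is.
Things that resemble listed ones, but are neither listed nor needed, are in the scene too. What is shaped like the cast but turquoise or yellow is not meant. What is shaped like the vise but red is not meant.

How it is judged:
By the outcome, as a careful person would: the job done as asked, in the order asked, and still so for the second after the job is handed in, with the robot touching nothing.
It also fails if it takes over 72 s, if anything falls off the work surface, if the arm or the gripper's body presses on something with over 40 N, if the wrist force passes 120 N, or if a joint passes its speed limit or range.

### The arm

A 7-joint arm with a two-finger parallel gripper is mounted at the origin on the work surface. World frame = base frame: x ahead of the robot, y to its left, z up, the work surface at z = 0. Lengths are in m, angles in rad, forces in N, time in s.
With the tool pointing down it reaches from about 0.4 to 0.85 m from the base axis. Payload 10.4 kg.
Tool frame: the origin (TCP) lies at the very end of the fingers, on their centre line; the grasp point (between the pads) lies 19 mm behind it; z points along the fingers, y is the line along which they close (so a half turn about z gives the same grasp; the last joint's range is limited). The gripper opens to 87 mm and grips with 3 to 60 N. Pads are 19 mm wide; open, the fingers measure 117 mm over their backs; the gripper's body (75 mm by 190 mm) begins 51 mm behind the grasp point.
Start: joints at [1.195, 0.332, -0.065, 1.46, 0.022, 1.35, -0.088], TCP at [0.216, -0.587, 0.223] pointing down, gripper open.
Joint ranges: [-2.6, 2.6], [-0.5, 2.12], [-1.47, 1.34], [0.16, 2.42], [-1.27, 4.41], [0.06, 2.06], [-2.6, 2.6]. Speed limits (rad/s): [2.22, 2.22, 2.79, 2.79, 3.14, 3.14, 3.14].

### API

Orientations are given as a unit quaternion [x, y, z, w].
In Python, from bench import status, camera, order gives the robot as it stands.
- The arm moves only by the tool jog_arm, never from a script. Its argument "plan" is a list of rows, each a list of 7 numbers: the turn, a rotation vector about the tool's x, y, z in rad, then the shift along the tool's x, y, z in mm, then the opening, from -1 (shut) to 1 (fully open). A call has 1 to 12 rows; each row is the pose to reach, as a shift and turn from the pose commanded when the call began, along the tool's axes at that moment; what a row does not reach only later rows make up. A row lasts 1/10 s, in which the tool goes at most 50 mm and 8.59 degrees, less where a joint would pass 70% of its speed; a pose out of reach is approached as far as the arm can. A call with a gripper value outside its range is refused whole. The fingers move at their own pace and stop on an object; "squeeze" is the grip in N (left out, the last holds). Time passes only in rows, so rows that repeat a pose let the fingers close. It gives the time, the measured TCP pose, the force, the opening and the grip force at its end, in the units of the state.
- status.read_state(): the state, without advancing time (a new reading comes with each control period).
- camera(name): name is "side" or "top"; returns a dict with "image" (420x560x3 uint8, red, green, blue), "z_map" (420x560 float32, m along the optical axis (not along the pixel's ray), 0 where there is no reading), "fx", "fy", "cx", "cy" (pixels), "world_from_camera" (4x4, takes a point from camera to world coordinates). Camera axes: x right, y down, z forward; pixel columns grow to the right and rows downward; lengths in m; the calibration is good to about 2 mm. A picture is of the moment at which its call begins.
- order.close_job(): hands the job in; it is judged then, once.
The state is a dict: "time": time; "joint_positions": joint angles; "joint_vel": joint speeds; "joint_torque": joint torques, N m; "ee_pos": TCP position; "eef_rot": TCP orientation; "ft_force": force on the tool from outside, world axes, zero at the start; "torque": the same for the moment, N m; "width": finger opening in m; "grip_force": force on a finger pad.
Only numpy, scipy, OpenCV 4.12 (cv2) and the standard library are available. Lean on these libraries where they do the work, as an engineer would, in place of code of your own. Each camera call takes 0.05 s, during which the arm holds its last target. There are 200 camera calls.

## Working session

There is one attempt and no reset: what is moved stays moved. The work goes in short steps, Python scripts to look and compute and a tool call to move; the robot and the scene stay as the last step left them, time stands still between calls to the robot, and variables do not carry over. Pictures are saved under pics/ and viewed, at most 10 in all, crops included, and the job is handed in when it is done.

Besides the shell and the picture viewer there is one more tool, called as name(argument=value, ...) on one line, values as JSON. jog_arm: Moves the arm, as the interface text tells. Its arguments: {"type":"object","properties":{"plan":{"type":"array"},"squeeze":{"type":"number"}},"required":["plan"]}

```bash
mkdir -p pics; ls; cat > h.py <<'E'
import numpy as np, cv2
from bench import status, camera, order
def shot(n,f):
    c=camera(n); cv2.imwrite(f'pics/{f}.png',c['image'][:,:,::-1]); np.savez(f'pics/{f}.npz',**c); return c
def cloud(c):
    z=c['z_map']; v,u=np.mgrid[:z.shape[0],:z.shape[1]]
    p=np.stack([(u-c['cx'])/c['fx']*z,(v-c['cy'])/c['fy']*z,z,np.ones_like(z)],-1)
    P=(p@np.array(c['world_from_camera']).T)[...,:3]; P[z==0]=np.nan; return P
E
python3 - <<'E'
from h import *
for n in('top','side'):
    c=shot(n,n+'0'); print(n,c['fx'],c['cx'],c['cy'],np.round(c['world_from_camera'],3).tolist())
s=status.read_state()
print(s)
E
```

```text
pics
top 536.6392739986408 285.43764057680556 208.63652477528257 [[0.022, -0.993, 0.116, 0.385], [-1.0, -0.023, -0.013, 0.066], [0.015, -0.115, -0.993, 1.627], [0.0, 0.0, 0.0, 1.0]]
side 510.1143383253121 273.275975726116 215.4009772656408 [[0.995, -0.068, 0.074, 0.456], [-0.1, -0.643, 0.76, -1.155], [-0.004, -0.763, -0.646, 1.12], [0.0, 0.0, 0.0, 1.0]]
{'time': 0.1, 'joint_positions': array([ 1.19540246,  0.3328083 , -0.06467525,  1.46085199,  0.02160822,
        1.34991906, -0.0885198 ]), 'joint_vel': array([ 0.00202418, -0.00317323,  0.00032006, -0.00073107, -0.00111496,
        0.00163164,  0.00013985]), 'joint_torque': array([ 1.70850853e-03, -6.24548435e+01,  2.50694569e-02, -3.90718603e+01,
       -6.12838520e-02,  3.66192183e-02,  8.12842632e-05]), 'ee_pos': array([ 0.21580886, -0.58618499,  0.22183623]), 'eef_rot': array([ 9.84484111e-01,  1.75472558e-01, -1.50089314e-04, -6.27922243e-04]), 'ft_force': array([-0.24071752,  0.37878319, -0.3490233 ]), 'torque': array([-0.00593941, -0.00326346,  0.01947914]), 'grip_force': 0.0, 'width': 0.08703567536284203}
```

View pics/top0.png

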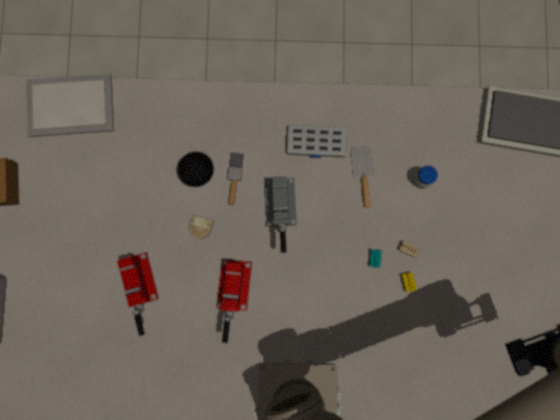

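View pics/side0.png

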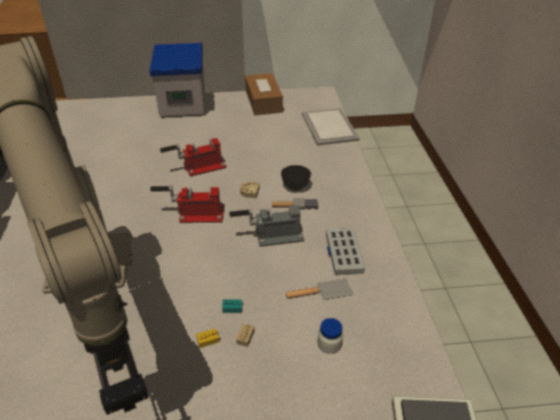

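The top view shows the grey vise around (282,195), with its black handle at (283,240). The buff cast is at (409,248), with the turquoise one at (376,258) and the yellow one at (409,282). The side view has the vise at (278,225) and the cast at (245,334).

```bash
cat > m.py <<'E'
from h import *
T=np.load('pics/top0.npz');S=np.load('pics/side0.npz')
def pts(c,u0,u1,v0,v1):
    P=cloud(c)[v0:v1,u0:u1].reshape(-1,3); I=c['image'][v0:v1,u0:u1].reshape(-1,3).astype(int); return P,I
def rect(q):
    r=cv2.minAreaRect((q[:,:2]*1000).astype(np.float32)); return np.round(r[0],1),np.round(r[1],1),round(r[2],1)
E
python3 - <<'E'
from m import *
for n,c,b in(('top',T,(392,428,232,264)),('side',S,(225,268,315,355))):
    P,I=pts(c,*b); print(n,'table z',np.nanmedian(P[:,2]))
    for h in(.012,.018):
        q=P[(P[:,2]>h)&(P[:,2]<.05)]; print(h,len(q),q[:,2].max(),rect(q),np.median(q,0).round(4))
P,I=pts(T,255,305,165,258)
for lo,hi in((.006,.03),(.06,.09),(.09,.12),(.03,.13)):
    q=P[(P[:,2]>lo)&(P[:,2]<hi)]; print('vise',lo,hi,len(q),rect(q),q[:,2].max())
d=(I.max(1)<45)&(P[:,2]>.03); q=P[d]; print('handle top',len(q),rect(q),np.median(q,0),q[:,2].max())
P,I=pts(S,222,310,195,250)
for lo,hi in((.006,.03),(.06,.09),(.09,.12)):
    q=P[(P[:,2]>lo)&(P[:,2]<hi)]; print('vise',lo,hi,len(q),rect(q))
d=(I.max(1)<45)&(P[:,2]>.03)&(P[:,0]<.52); q=P[d]; print('handle side',len(q),rect(q),np.median(q,0),q[:,2].max())
def up(c,b,f,s):
    u0,u1,v0,v1=b; return cv2.resize(c['image'][v0:v1,u0:u1,::-1],None,fx=s,fy=s,interpolation=cv2.INTER_CUBIC)
a=up(T,(250,310,165,260),0,6);b=up(S,(225,310,195,250),0,5);c=up(T,(390,430,230,270),0,5)
im=np.zeros((575,800,3),np.uint8); im[:570,:360]=a[:570]; im[:275,365:790]=b; im[300:500,365:565]=c[:200]; cv2.imwrite('pics/crop.png',im)
E
```

```text
top table z 0.001645125501311906
0.012 202 0.03898061541836917 (array([ 459.8, -326.9]), array([53.6, 35.2]), 66.4) [ 0.4616 -0.3262  0.0233]
0.018 180 0.03898061541836917 (array([ 460.9, -327.4]), array([53.6, 32.6]), 66.7) [ 0.4607 -0.3276  0.0239]
side table z -0.0007135491772634062
0.012 239 0.032660375356112326 (array([ 460.6, -328.4]), array([56.8, 33.1]), 66.8) [ 0.4604 -0.3337  0.0217]
0.018 196 0.032660375356112326 (array([ 459.9, -329.4]), array([53.8, 33.2]), 65.4) [ 0.4601 -0.3315  0.0224]
vise 0.006 0.03 839 (array([567.9,  63.5]), array([281.5, 150.1]), 1.3) 0.027683835231858245
vise 0.06 0.09 487 (array([571.2,  59.8]), array([142.8,  49.7]), 3.4) 0.08997830963655762
vise 0.09 0.12 412 (array([548.4,  58.6]), array([220.7,  42.8]), 5.3) 0.1199925592351816
vise 0.03 0.13 966 (array([548.4,  58.5]), array([221. ,  49.7]), 3.4) 0.12867687765535707
handle top 89 (array([500.7,  61.8]), array([121.9,  19.1]), 14.6) [0.46925173 0.05418704 0.11987431] 0.12867687765535707
vise 0.006 0.03 771 (array([550.7, 135.1]), array([259.4, 300.3]), 81.2)
vise 0.06 0.09 526 (array([578.3,  59.8]), array([157.7,  54.9]), 3.3)
vise 0.09 0.12 350 (array([546.5,  55.6]), array([219.9,  49.4]), 6.0)
handle side 33 (array([468.2,  48.5]), array([49., 11.]), 8.8) [0.47063969 0.04671889 0.1151887 ] 0.11868566821710469
```

View pics/crop.png

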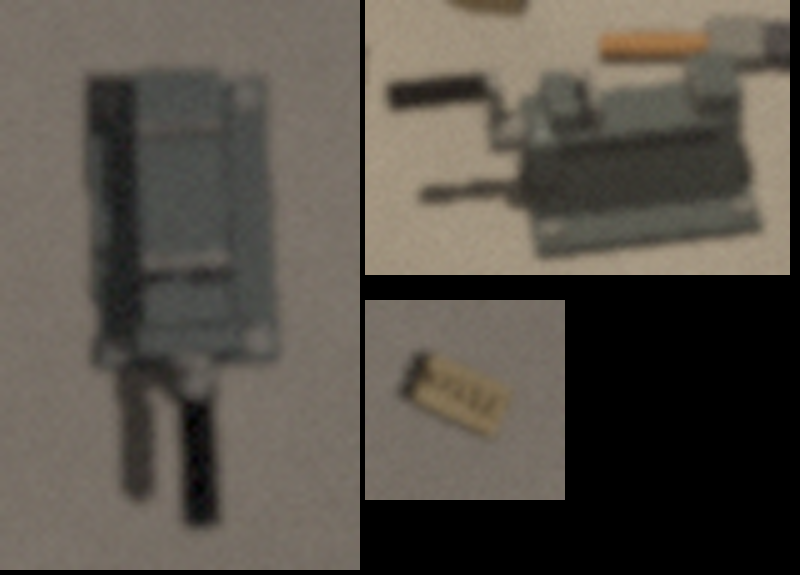

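The crops show the handle standing close to top dead centre, the jaw gap open between the moving-jaw strip at crop (190,265) and the fixed jaw at (180,130), and the cast's long side running roughly along world -y. Next I'll get the vise pose precisely.

```bash
python3 - <<'E'
from m import *
from scipy.optimize import least_squares
# base plate outline: raise height thresholds per-pixel; local plane for table nearby
for n,c,b in(('top',T,(255,305,165,258)),('side',S,(222,312,190,256))):
    P,I=pts(c,*b)
    print(n,'tablez',np.nanmedian(P[(np.abs(P[:,2])<.01)][:,2]))
    for lab,lo,hi,x0,x1 in(('bed/jaw',.07,.115,.515,.645),('jawtops',.095,.112,.515,.66),('bed',.07,.088,.52,.66),('handle',.09,.13,.40,.495)):
        q=P[(P[:,2]>lo)&(P[:,2]<hi)&(P[:,0]>x0)&(P[:,0]<x1)&(abs(P[:,1]-.06)<.06)]
        # edges per x bin
        r=[]
        for x in np.arange(x0,x1,.01):
            s=q[(q[:,0]>=x)&(q[:,0]<x+.01)]
            if len(s)>3: r.append((x+.005,*np.percentile(s[:,1],[3,50,97]),np.median(s[:,2]),len(s)))
        r=np.array(r)
        if len(r)>2: print(lab,'slopes lo/mid/hi deg',[round(float(np.degrees(np.arctan(np.polyfit(r[:,0],r[:,k],1)[0]))),1) for k in(1,2,3)])
        print((r*1000).round(0).astype(int).tolist())
E
```

```text
top tablez 0.0005189248901984467
bed/jaw slopes lo/mid/hi deg [4.6, 4.3, 3.6]
[[520, 39, 59, 79, 80, 37000], [530, 33, 59, 82, 82, 62000], [540, 39, 59, 82, 99, 71000], [550, 39, 59, 82, 100, 50000], [560, 39, 62, 83, 95, 59000], [570, 39, 60, 83, 83, 38000], [580, 42, 63, 83, 81, 58000], [590, 43, 60, 83, 81, 49000], [600, 43, 66, 84, 80, 55000], [610, 43, 63, 87, 80, 53000], [620, 43, 66, 87, 82, 51000], [630, 44, 65, 87, 97, 74000], [640, 47, 67, 87, 103, 50000]]
jawtops slopes lo/mid/hi deg [3.1, 2.2, 2.5]
[[540, 40, 60, 79, 101, 50000], [550, 39, 58, 78, 101, 46000], [560, 47, 65, 80, 99, 28000], [570, 42, 54, 70, 99, 15000], [630, 47, 67, 84, 101, 40000], [640, 47, 67, 86, 104, 46000], [650, 47, 67, 87, 102, 54000], [660, 47, 56, 72, 100, 11000]]
bed slopes lo/mid/hi deg [4.2, -3.5, 2.9]
[[525, 35, 59, 82, 81, 60000], [535, 36, 59, 82, 80, 35000], [545, 41, 82, 82, 76, 5000], [555, 40, 64, 83, 77, 10000], [565, 39, 64, 83, 80, 18000], [575, 39, 63, 83, 80, 47000], [585, 43, 66, 83, 81, 49000], [595, 43, 62, 82, 80, 52000], [605, 43, 63, 87, 80, 49000], [615, 43, 66, 85, 81, 590
[... 1106 characters left out ...]
eg [4.1, 2.9, -5.6]
[[525, 32, 56, 81, 78, 34000], [535, 31, 40, 75, 78, 30000], [545, 35, 38, 42, 81, 16000], [555, 33, 39, 69, 78, 19000], [565, 37, 41, 66, 78, 16000], [575, 38, 57, 80, 77, 33000], [585, 36, 58, 79, 78, 32000], [595, 38, 57, 81, 79, 36000], [605, 41, 59, 85, 78, 32000], [615, 40, 58, 82, 77, 35000], [625, 41, 60, 86, 78, 34000], [635, 39, 44, 46, 79, 16000], [645, 41, 45, 49, 77, 11000], [655, 38, 46, 50, 79, 15000]]
handle slopes lo/mid/hi deg [2.2, 2.1, 4.2]
[[435, 45, 47, 54, 112, 6000], [445, 40, 48, 57, 115, 20000], [455, 43, 46, 56, 115, 18000], [465, 43, 48, 52, 116, 17000], [475, 42, 48, 59, 113, 20000], [485, 43, 49, 61, 115, 21000], [495, 47, 49, 57, 114, 5000]]
```

```bash
python3 - <<'E'
from m import *
def ray(c,u,v,z):
    W=c['world_from_camera']; d=W[:3,:3]@np.array([(u-c['cx'])/c['fx'],(v-c['cy'])/c['fy'],1]); o=W[:3,3]; return o+d*(z-o[2])/d[2]
g=cv2.cvtColor(T['image'],cv2.COLOR_RGB2GRAY).astype(int)
print('handle prof',[(v,int(g[v,282:286].mean()),(ray(T,283.5,v,.117)[0]*1000).round(0)) for v in range(222,256)])
print('body prof',[(v,int(g[v,276:286].mean()),(ray(T,281,v,.101)[0]*1000).round(0),(ray(T,281,v,.08)[0]*1000).round(0)) for v in range(174,228)])
G=cv2.cvtColor(S['image'],cv2.COLOR_RGB2GRAY).astype(int)
print('side handle',[(u,int(G[212:215,u].mean()),int(G[:,u][205:220].min()),(ray(S,u,213,.112)*1000).round(0)[:2].tolist()) for u in range(226,254)])
E
```

```text
handle prof [(222, 76, np.float64(523.0)), (223, 75, np.float64(520.0)), (224, 81, np.float64(517.0)), (225, 88, np.float64(515.0)), (226, 89, np.float64(512.0)), (227, 92, np.float64(509.0)), (228, 93, np.float64(506.0)), (229, 88, np.float64(503.0)), (230, 78, np.float64(500.0)), (231, 60, np.float64(498.0)), (232, 42, np.float64(495.0)), (233, 32, np.float64(492.0)), (234, 32, np.float64(489.0)), (235, 28, np.float64(486.0)), (236, 30, np.float64(484.0)), (237, 28, np.float64(481.0)), (238, 30, np.float64(478.0)), (239, 26, np.float64(475.0)), (240, 26, np.float64(472.0)), (241, 20, np.float64(469.0)), (242, 24, np.float64(467.0)), (243, 27, np.float64(464.0)), (244, 26, np.float64(461.0)), (245, 21, np.float64(458.0)), (246, 20, np.float64(455.0)), (247, 21, np.float64(453.0)), (248, 23, np.float64(450.0)), (249, 23, np.float64(447.0)), (250, 26, np.float64(444.0)), (251, 35, np.float64(441.0)), (252, 62, np.float64(439.0)), (253, 92, np.float64(436.0)), (254, 106, np.float64(433.0)), (255, 110, np.float64(430.0))]
body prof [(174, 111, np.float64(663.0), np.float64(667.0)), (175
[... 2754 characters left out ...]
 54.0]), (231, 43, 34, [443.0, 54.0]), (232, 42, 37, [446.0, 54.0]), (233, 42, 39, [450.0, 53.0]), (234, 39, 35, [453.0, 53.0]), (235, 37, 34, [456.0, 53.0]), (236, 38, 36, [459.0, 52.0]), (237, 38, 35, [462.0, 52.0]), (238, 38, 37, [465.0, 52.0]), (239, 36, 32, [468.0, 51.0]), (240, 37, 34, [471.0, 51.0]), (241, 36, 31, [474.0, 51.0]), (242, 37, 33, [477.0, 50.0]), (243, 38, 34, [480.0, 50.0]), (244, 41, 37, [483.0, 50.0]), (245, 39, 34, [486.0, 49.0]), (246, 42, 33, [489.0, 49.0]), (247, 45, 38, [492.0, 49.0]), (248, 54, 47, [495.0, 48.0]), (249, 69, 65, [498.0, 48.0]), (250, 85, 72, [502.0, 48.0]), (251, 99, 71, [505.0, 47.0]), (252, 119, 75, [508.0, 47.0]), (253, 138, 88, [511.0, 47.0])]
```

```bash
cat >> h.py <<'E'
from scipy.spatial.transform import Rotation as R
def go(p,yaw,s=None):
    "tool-frame turn and shift (mm) to TCP p with tool pointing down, tool x at yaw deg"
    s=s or status.read_state(); R0=R.from_quat(s['eef_rot'])
    R1=R.from_euler('z',yaw,degrees=True)*R.from_euler('x',180,degrees=True)
    return (R0.inv()*R1).as_rotvec().round(4), R0.inv().apply((np.array(p)-s['ee_pos'])*1000).round(1)
def st():
    s=status.read_state(); print(round(s['time'],2),s['ee_pos'].round(4),s['ft_force'].round(2),round(s['width'],4),round(float(s['grip_force']),1)); return s
E
python3 -c "
from h import *
print(go((.4603,-.328,.12),-23.5)); print(go((.4603,-.328,.006),-23.5))"
```

```text
(array([-1.200e-03,  6.000e-04,  7.629e-01]), array([ 318.6, -157.7,  102. ]))
(array([-1.200e-03,  6.000e-04,  7.629e-01]), array([ 318.7, -157.5,  216. ]))
```

jog_arm(plan=[[0, 0, 0.1, 40, -20, 10, 1], [0, 0, 0.2, 80, -40, 25, 1], [0, 0, 0.3, 120, -60, 40, 1], [0, 0, 0.4, 160, -80, 55, 1], [0, 0, 0.5, 200, -100, 70, 1], [0, 0, 0.6, 240, -120, 80, 1], [0, 0, 0.7, 280, -140, 90, 1], [-0.001, 0.001, 0.763, 318.6, -157.7, 100, 1], [-0.001, 0.001, 0.763, 318.6, -157.7, 102, 1], [-0.001, 0.001, 0.763, 318.6, -157.7, 102, 1], [-0.001, 0.001, 0.763, 318.6, -157.7, 102, 1]])

```text
time: 1.2
ee_pos: [0.4595, -0.3296, 0.1205]
eef_rot: [0.979, -0.204, 0.0, 0.001]
ft_force: [-0.1, -0.1, -1.1]
width: 0.087
grip_force: 0.0
```

```bash
python3 -c "
from h import *
st();print(go((.4603,-.328,.12),-23.5)); print(go((.4603,-.328,.006),-23.5))
c=shot('side','side1');cv2.imwrite('pics/side1c.png',cv2.resize(c['image'][230:380,150:330,::-1],None,fx=3.5,fy=3.5))"
```

```text
1.2 [ 0.4595 -0.3296  0.1205] [-0.14 -0.05 -1.13] 0.087 0.0
(array([ 0.0012, -0.0008, -0.0011]), array([ 0.1, -1.8,  0.5]))
(array([ 0.0012, -0.0008, -0.0011]), array([ -0. ,  -1.9, 114.5]))
```

View pics/side1c.png

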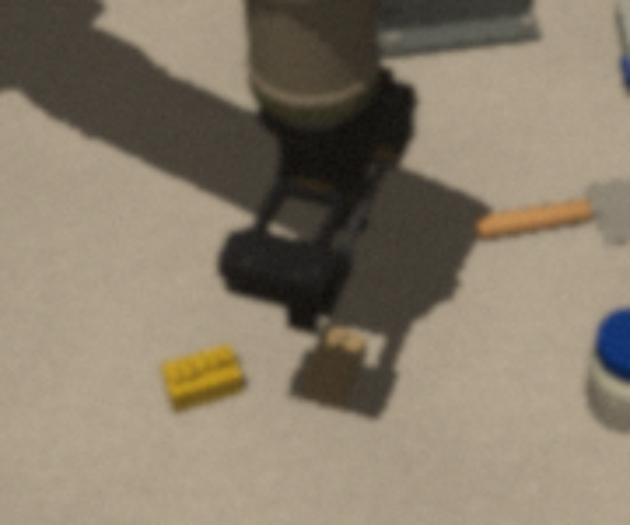

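The gripper hangs over the cast, and the yellow decoy is clear to the left at (205,375) in the crop. Descending now.

jog_arm(plan=[[0.001, -0.001, -0.001, 0, -2, 30, 1], [0.001, -0.001, -0.001, 0, -2, 60, 1], [0.001, -0.001, -0.001, 0, -2, 85, 1], [0.001, -0.001, -0.001, 0, -2, 105, 1], [0.001, -0.001, -0.001, 0, -2, 114, 1], [0.001, -0.001, -0.001, 0, -2, 114, 1], [0.001, -0.001, -0.001, 0, -2, 114, 0.1], [0.001, -0.001, -0.001, 0, -2, 114, -0.1], [0.001, -0.001, -0.001, 0, -2, 114, -0.3], [0.001, -0.001, -0.001, 0, -2, 114, -0.5], [0.001, -0.001, -0.001, 0, -2, 114, -0.5], [0.001, -0.001, -0.001, 0, -2, 114, -0.5]], squeeze=15)

```text
time: 2.45
ee_pos: [0.4615, -0.327, 0.0069]
eef_rot: [0.979, -0.203, 0.0, 0.0]
ft_force: [-1.7, 0.0, 2.6]
width: 0.0539
grip_force: 15.0
```

```bash
python3 -c "
from h import *
st();print(go((.4603,-.328,.15),-23.5)); print(go((.599,.062,.155),4.2))"
```

```text
2.45 [ 0.4615 -0.327   0.0069] [-1.66  0.02  2.61] 0.0539 15.0
(array([-0.0001, -0.0008,  0.0009]), array([  -0.6,    1.4, -143.1]))
(array([ 1.000e-04, -8.000e-04, -4.825e-01]), array([ -28.5, -411.6, -148.1]))
```

jog_arm(plan=[[0, 0, 0, 0, 0, -20, -0.5], [0, 0, 0, 0, 0, -50, -0.5], [0, 0, 0, 0, 0, -85, -0.5], [0, 0, 0, -2, -20, -120, -0.5], [0, 0, -0.04, -4, -50, -148, -0.5], [0, -0.001, -0.1, -7, -85, -158, -0.5], [0, -0.001, -0.16, -10, -125, -158, -0.5], [0, -0.001, -0.22, -13, -165, -158, -0.5], [0, -0.001, -0.28, -16, -205, -158, -0.5], [0, -0.001, -0.34, -19, -245, -158, -0.5], [0, -0.001, -0.4, -22, -285, -158, -0.5], [0, -0.001, -0.44, -25, -320, -158, -0.5]])

```text
time: 3.65
ee_pos: [0.5659, -0.021, 0.1646]
eef_rot: [1.0, 0.017, -0.0, -0.0]
ft_force: [0.2, -0.1, -2.1]
width: 0.0539
grip_force: 15.0
```

```bash
python3 -c "
from h import *
s=st();print(go((.599,.062,.155),4.2))"
```

```text
3.65 [ 0.5659 -0.021   0.1646] [ 0.2  -0.08 -2.09] 0.0539 15.0
(array([-0.0009,  0.0006, -0.0392]), array([ 35.9, -81.8,   9.6]))
```

jog_arm(plan=[[0, 0, -0.02, 15, -30, 4, -0.5], [0, 0, -0.04, 28, -55, 6, -0.5], [0, 0, -0.04, 36, -75, 8, -0.5], [0, 0, -0.04, 36, -75, 8, -0.5], [0, 0, -0.04, 36, -75, 8, -0.5], [0, 0, -0.04, 36, -75, 8, -0.5]])

```text
time: 4.25
ee_pos: [0.5992, 0.0515, 0.1566]
eef_rot: [0.999, 0.035, -0.0, 0.0]
ft_force: [0.2, -0.1, -1.3]
width: 0.0542
grip_force: 15.0
```

```bash
python3 -c "
from h import *
s=st();print(go((.599,.062,.130),4.2))
c=shot('side','side2');d=shot('top','top2')
f=lambda c,u0,u1,v0,v1:cv2.resize(c['image'][v0:v1,u0:u1,::-1],(390,390),interpolation=cv2.INTER_CUBIC)
cv2.imwrite('pics/c2.png',np.hstack([f(c,220,320,160,260),f(d,240,320,170,250)]))"
```

```text
4.25 [0.5992 0.0515 0.1566] [ 0.17 -0.08 -1.34] 0.0542 15.0
(array([ 0.0003,  0.0009, -0.004 ]), array([  0.6, -10.5,  26.6]))
```

View pics/c2.png

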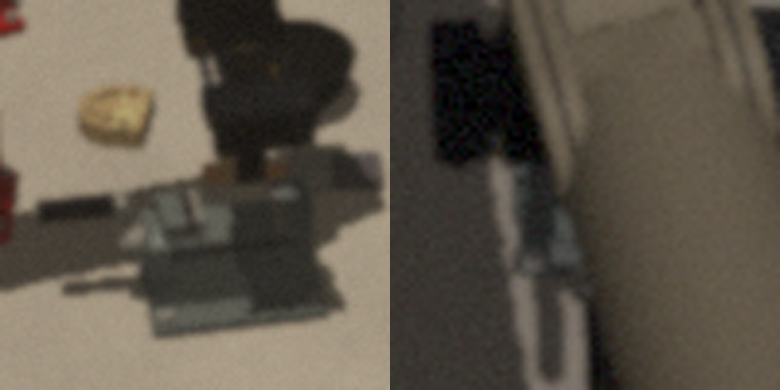

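The side crop shows the cast held level over the gap, around (245,175). I'll correct y and lower it.

jog_arm(plan=[[0, 0.001, -0.004, 0.6, -5, 5, -0.5], [0, 0.001, -0.004, 0.6, -10.5, 10, -0.5], [0, 0.001, -0.004, 0.6, -10.5, 20, -0.5], [0, 0.001, -0.004, 0.6, -10.5, 35, -0.5], [0, 0.001, -0.004, 0.6, -10.5, 48, -0.5], [0, 0.001, -0.004, 0.6, -10.5, 57, -0.5], [0, 0.001, -0.004, 0.6, -10.5, 62, -0.5], [0, 0.001, -0.004, 0.6, -10.5, 65, -0.5], [0, 0.001, -0.004, 0.6, -10.5, 65, -0.5], [0, 0.001, -0.004, 0.6, -10.5, 65, -0.5]])

```text
time: 5.35
ee_pos: [0.5995, 0.0634, 0.0922]
eef_rot: [0.999, 0.037, 0.001, -0.0]
ft_force: [-0.5, 0.2, -0.9]
width: 0.0536
grip_force: 15.0
```

```bash
python3 -c "
from h import *
s=st();print(go((.599,.062,.0875),4.2))"
```

```text
5.35 [0.5995 0.0634 0.0922] [-0.51  0.2  -0.86] 0.0536 15.0
(array([-0.0005, -0.0013,  0.0015]), array([-0.6,  1.4,  4.7]))
```

Now I'll lower it to contact in small steps, watching force.

jog_arm(plan=[[0, 0, 0, 0, 1, 1, -0.5], [0, 0, 0, 0, 1, 2, -0.5], [0, 0, 0, 0, 1, 3, -0.5], [0, 0, 0, 0, 1, 4, -0.5], [0, 0, 0, 0, 1, 4.5, -0.5], [0, 0, 0, 0, 1, 4.5, -0.5]])

```text
time: 5.95
ee_pos: [0.5992, 0.0624, 0.0871]
eef_rot: [0.999, 0.037, 0.0, -0.0]
ft_force: [0.4, 0.1, -1.9]
width: 0.0537
grip_force: 15.0
```

jog_arm(plan=[[0, 0, 0, 0, 0, 0.5, -0.5], [0, 0, 0, 0, 0, 1, -0.5], [0, 0, 0, 0, 0, 1, -0.5]])

```text
time: 6.25
ee_pos: [0.5993, 0.0624, 0.0869]
eef_rot: [0.999, 0.037, 0.0, -0.0]
ft_force: [-2.4, -0.6, 6.5]
width: 0.0538
grip_force: 15.0
```

Contact with the bed (6.5 N). Releasing and lifting.

jog_arm(plan=[[0, 0, 0, 0, 0, 0, 0.3], [0, 0, 0, 0, 0, 0, 0.5], [0, 0, 0, 0, 0, 0, 0.8], [0, 0, 0, 0, 0, 0, 0.8], [0, 0, 0, 0, 0, 0, 0.8], [0, 0, 0, 0, 0, -15, 0.8], [0, 0, 0, 0, 0, -40, 0.8], [0, 0, 0, 0, 0, -70, 0.8], [0, 0, 0, 0, 0, -100, 0.8], [0, 0, 0, 0, 0, -120, 0.8], [0, 0, 0, 0, 0, -120, 0.8]])

```text
time: 7.35
ee_pos: [0.6008, 0.0628, 0.2108]
eef_rot: [0.999, 0.037, 0.003, -0.0]
ft_force: [0.6, 0.7, 0.6]
width: 0.0777
grip_force: 0.0
```

```bash
python3 -c "
from h import *
s=st();print(go((.455,.0515,.19),4.2)); print(go((.455,.0515,.098),4.2))
c=shot('side','side3')
cv2.imwrite('pics/c3.png',cv2.resize(c['image'][190:260,220:320,::-1],(700,490),interpolation=cv2.INTER_CUBIC))
P=cloud(c)[205:245,225:310].reshape(-1,3);I=c['image'][205:245,225:310].reshape(-1,3).astype(int)
m=(I[:,0]-I[:,2]>25)&(P[:,2]>.085); q=P[m]; print(len(q),rect(q) if 0 else np.percentile(q,[3,50,97],axis=0).round(3))"
```

```text
7.35 [0.6008 0.0628 0.2108] [0.58 0.71 0.58] 0.0777 0.0
(array([-0.0006, -0.0068,  0.0016]), array([-146.4,    0.4,   19.8]))
(array([-0.0006, -0.0068,  0.0016]), array([-147. ,    0.5,  111.8]))
138 [[0.582 0.034 0.088]
 [0.596 0.052 0.101]
 [0.611 0.086 0.11 ]]
```

View pics/c3.png

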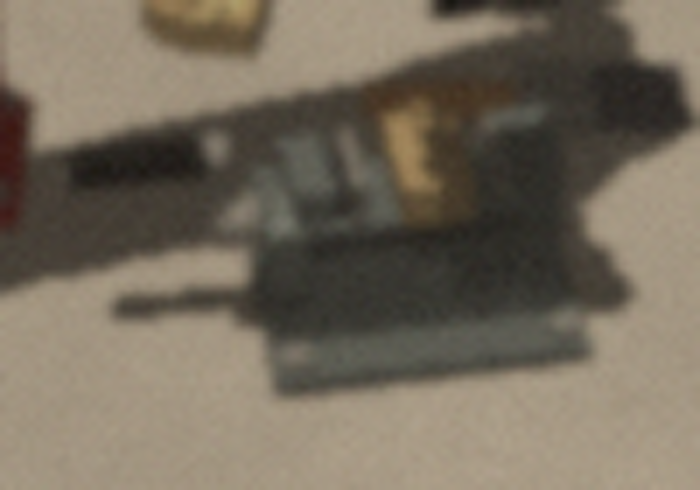

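The cast sits teeth up on the bed between the jaws, around (420,155), and spans y 34–86 mm about the jaws' midline. Next I go above the handle.

jog_arm(plan=[[0, 0, 0, -20, 0, 0, 0.8], [0, -0.003, 0, -50, 0, 5, 0.6], [0, -0.005, 0, -85, 0, 10, 0.4], [-0.001, -0.007, 0.002, -120, 0.5, 15, 0.2], [-0.001, -0.007, 0.002, -140, 0.5, 20, 0.2], [-0.001, -0.007, 0.002, -147, 0.5, 20, 0.2], [-0.001, -0.007, 0.002, -147, 0.5, 20, 0.2], [-0.001, -0.007, 0.002, -147, 0.5, 20, 0.2]])

```text
time: 8.2
ee_pos: [0.4535, 0.0509, 0.1864]
eef_rot: [0.999, 0.036, -0.003, 0.0]
ft_force: [-0.1, -0.3, 0.6]
width: 0.0525
grip_force: 0.0
```

```bash
python3 -c "
from h import *
s=st(); print(go((.455,.0515,.097),4.2))"
```

```text
8.2 [0.4535 0.0509 0.1864] [-0.13 -0.3   0.56] 0.0525 0.0
(array([ 0.0003,  0.0059, -0.0006]), array([ 2.1, -0.5, 89.4]))
```

Descend around the handle and close gently.

jog_arm(plan=[[0, 0.006, 0, 2, -0.5, 20, 0.2], [0, 0.006, 0, 2, -0.5, 45, 0.2], [0, 0.006, 0, 2, -0.5, 65, 0.2], [0, 0.006, 0, 2, -0.5, 80, 0.2], [0, 0.006, 0, 2, -0.5, 89, 0.2], [0, 0.006, 0, 2, -0.5, 89, 0.2], [0, 0.006, 0, 2, -0.5, 89, 0], [0, 0.006, 0, 2, -0.5, 89, -0.3], [0, 0.006, 0, 2, -0.5, 89, -0.6], [0, 0.006, 0, 2, -0.5, 89, -0.9], [0, 0.006, 0, 2, -0.5, 89, -0.9], [0, 0.006, 0, 2, -0.5, 89, -0.9]], squeeze=12)

```text
time: 9.4
ee_pos: [0.4541, 0.0517, 0.0973]
eef_rot: [0.999, 0.036, -0.0, 0.0]
ft_force: [0.3, 0.6, 0.5]
width: 0.0164
grip_force: 12.0
```

```bash
python3 -c "
from h import *
s=st(); print(go(s['ee_pos'],4.2))"
```

```text
9.4 [0.4541 0.0517 0.0973] [0.29 0.56 0.5 ] 0.0164 12.0
(array([ 0.0002,  0.0002, -0.0004]), array([0., 0., 0.]))
```

The handle is held. Opening the turn: clockwise means tool +y first, then tool +z. I'll start with 60° and check the forces.

jog_arm(plan=[[0, 0, 0, 0, 3.5, 0.2, -0.9], [0, 0, 0, 0, 6.9, 0.6, -0.9], [0, 0, 0, 0, 10.4, 1.4, -0.9], [0, 0, 0, 0, 13.7, 2.4, -0.9], [0, 0, 0, 0, 16.9, 3.7, -0.9], [0, 0, 0, 0, 20, 5.4, -0.9], [0, 0, 0, 0, 22.9, 7.2, -0.9], [0, 0, 0, 0, 25.7, 9.4, -0.9], [0, 0, 0, 0, 28.3, 11.7, -0.9], [0, 0, 0, 0, 30.6, 14.3, -0.9], [0, 0, 0, 0, 32.8, 17.1, -0.9], [0, 0, 0, 0, 34.6, 20, -0.9]])

```text
time: 10.6
ee_pos: [0.4565, 0.0184, 0.0771]
eef_rot: [0.999, 0.037, -0.0, -0.001]
ft_force: [-0.6, 8.5, 0.3]
width: 0.0167
grip_force: 12.0
```

```bash
cat >> h.py <<'E'
A=np.array([.454,.0517,.0573]) # crank axis in TCP terms
def tan():
    s=st(); y=np.radians(4.2); f=s['ft_force']; d=s['ee_pos']-A
    vy=np.array([-np.sin(y),np.cos(y),0]); r=np.array([-(d@vy),d[2]]); F=np.array([-(f@vy),f[2]])
    th=np.arctan2(r[0],r[1]); t=np.array([np.cos(th),-np.sin(th)]); n=np.array([np.sin(th),np.cos(th)])
    print('theta',np.degrees(th).round(1),'rad mm',(np.hypot(*r)*1e3).round(1),'push',(-F@t).round(2),'radial on tool',(F@n).round(2),'moment',s['torque'].round(2)); return s
E
python3 -c "
from h import *
tan()"
```

```text
10.6 [0.4565 0.0184 0.0771] [-0.64  8.5   0.32] 0.0167 12.0
theta 59.4 rad mm 38.8 push 4.62 radial on tool -7.17 moment [1.77 0.22 0.03]
```

jog_arm(plan=[[0, 0, 0, 0, 0.7, 3.7, -0.9], [0, 0, 0, 0, 2.2, 7.6, -0.9], [0, 0, 0, 0, 3.3, 11.7, -0.9], [0, 0, 0, 0, 4, 15.8, -0.9], [0, 0, 0, 0, 4.2, 20, -0.9]])

```text
time: 11.1
ee_pos: [0.457, 0.0133, 0.0571]
eef_rot: [0.999, 0.037, -0.0, -0.0]
ft_force: [-2.8, 5.5, 4.8]
width: 0.0168
grip_force: 12.0
```

```bash
python3 -c "
from h import *
tan()"
```

```text
11.1 [0.457  0.0133 0.0571] [-2.8  5.5  4.8] 0.0168 12.0
theta 90.3 rad mm 38.6 push 4.77 radial on tool -5.71 moment [ 1.29  0.48 -0.  ]
```

jog_arm(plan=[[0, 0, 0, 0, -1, 5.2, -0.9], [0, 0, 0, 0, -2.6, 10.4, -0.9], [0, 0, 0, 0, -4.2, 15.3, -0.9], [0, 0, 0, 0, -6.6, 20, -0.9], [0, 0, 0, 0, -9.5, 24.4, -0.9], [0, 0, 0, 0, -12.9, 28.3, -0.9], [0, 0, 0, 0, -16.8, 31.7, -0.9], [0, 0, 0, 0, -21.2, 34.6, -0.9], [0, 0, 0, 0, -25.9, 37, -0.9], [0, 0, 0, 0, -30.8, 38.6, -0.9], [0, 0, 0, 0, -36, 39.7, -0.9], [0, 0, 0, 0, -41.2, 40, -0.9]])

```text
time: 12.3
ee_pos: [0.4542, 0.052, 0.0172]
eef_rot: [0.999, 0.036, -0.0, 0.001]
ft_force: [0.3, -5.5, 3.7]
width: 0.0164
grip_force: 12.0
```

```bash
python3 -c "
from h import *
tan()
for n in('side',):
    c=shot(n,n+'4')
cv2.imwrite('pics/c4.png',cv2.resize(c['image'][170:270,190:330,::-1],(784,560),interpolation=cv2.INTER_CUBIC))"
```

```text
12.3 [0.4542 0.052  0.0172] [ 0.26 -5.46  3.71] 0.0164 12.0
theta -179.6 rad mm 40.2 push 5.44 radial on tool -3.74 moment [-1.12 -0.02 -0.05]
```

View pics/c4.png

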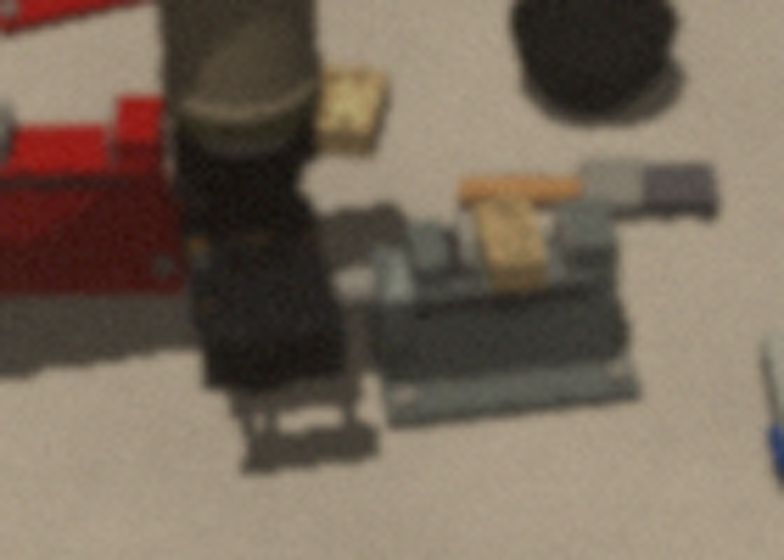

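The picture shows the moving jaw has advanced toward the cast, with about half the gap left. The red vise at (100,200) is behind the gripper body, so I'll check clearance before swinging to +y.

```bash
python3 -c "
from m import *
P=cloud(T);I=T['image'].astype(int); m=(I[...,0]-I[...,1]>60)&(P[...,1]<.3)&(P[...,1]>.05)
q=P[m]; q=q[q[:,0]>.3]
for a in np.arange(.3,.46,.02):
    s=q[(q[:,0]>=a)&(q[:,0]<a+.02)]
    if len(s)>2: print(a.round(2),len(s),np.percentile(s[:,1],[2,98]).round(3),s[:,2].max().round(3), [np.percentile(s[s[:,2]>h][:,1],2).round(3) if (s[:,2]>h).sum()>2 else None for h in(.04,.085)])
s=status.read_state();print(s['joint_positions'].round(2))"
```

```text
0.3 98 [0.154 0.235] 0.105 [np.float64(0.174), np.float64(0.182)]
0.32 185 [0.152 0.235] 0.089 [np.float64(0.174), np.float64(0.176)]
0.34 193 [0.152 0.236] 0.091 [np.float64(0.172), np.float64(0.174)]
0.36 146 [0.15  0.234] 0.088 [np.float64(0.17), np.float64(0.187)]
0.38 170 [0.148 0.231] 0.109 [np.float64(0.169), np.float64(0.17)]
0.4 60 [0.164 0.208] 0.107 [np.float64(0.168), np.float64(0.17)]
[ 0.24  0.24 -0.5   2.08  0.16  0.86 -1.84]
```

The red vise reaches x≈0.415, y≥0.168 and z 0.107, which is too near the gripper body's path at the lower left. The handle spins freely, so I'll tilt the tool 20° about it, leaning the body toward -y. That raises the +y corner.

jog_arm(plan=[[0.09, 0, 0, 0, -1.2, -0.1, -0.9], [0.18, 0, 0, 0, -2.4, -0.3, -0.9], [0.27, 0, 0, 0, -3.7, -0.5, -0.9], [0.35, 0, 0, 0, -4.8, -0.8, -0.9], [0.35, 0, 0, 0, -4.8, -0.8, -0.9], [0.35, 0, 0, 0, -4.8, -0.8, -0.9]])

```text
time: 12.95
ee_pos: [0.4539, 0.0573, 0.0179]
eef_rot: [0.984, 0.035, -0.006, -0.173]
ft_force: [-1.9, -3.5, 5.8]
width: 0.0171
grip_force: 12.0
```

```bash
cat >> h.py <<'E'
def tt(show=True):
    "handle point = 14 mm behind TCP; axis of crank C"
    s=st(); Rm=R.from_quat(s['eef_rot']); H=s['ee_pos']-Rm.apply([0,0,.014]); y=np.radians(4.2); f=s['ft_force']
    vy=np.array([-np.sin(y),np.cos(y),0]); d=H-C; r=np.array([-(d@vy),d[2]]); F=np.array([-(f@vy),f[2]])
    th=np.arctan2(r[0],r[1]); t=np.array([np.cos(th),-np.sin(th)]); n=np.array([np.sin(th),np.cos(th)])
    print('H',H.round(4),'theta',np.degrees(th).round(1),'rad',(np.hypot(*r)*1e3).round(1),'push',(-F@t).round(2),'radial',(F@n).round(2),'tool',Rm.as_matrix().T.round(3)[0:3:2].tolist()); return s,H,th
C=np.array([.454,.0525,.0715])
def rows(step,n,r=.040):
    "tool-frame rows continuing the circle from the present angle; tilt fixed"
    s,H,th=tt(); Rm=R.from_quat(s['eef_rot']); y=np.radians(4.2); vy=np.array([-np.sin(y),np.cos(y),0])
    for k in range(1,n+1):
        a=th+np.radians(step)*k; G=C+r*(-vy*np.sin(a)+np.array([0,0,np.cos(a)])); D=Rm.inv().apply(G-H)*1e3; print(np.degrees(a).round(0),D.round(1).tolist())
E
python3 -c "
from h import *
rows(10,12)"
```

```text
12.95 [0.4539 0.0573 0.0179] [-1.93 -3.48  5.78] 0.0171 12.0
H [0.4542 0.0525 0.031 ] theta 180.0 rad 40.5 push 3.33 radial -5.78 tool [[0.998, 0.071, -0.001], [-0.025, 0.341, -0.94]]
190.0 [-0.2, -6.9, 1.4]
200.0 [-0.2, -13.8, 2.0]
210.0 [-0.3, -20.8, 1.4]
220.0 [-0.3, -27.5, -0.4]
230.0 [-0.3, -33.8, -3.4]
240.0 [-0.3, -39.5, -7.4]
250.0 [-0.3, -44.5, -12.3]
260.0 [-0.3, -48.5, -18.0]
270.0 [-0.3, -51.4, -24.4]
280.0 [-0.3, -53.2, -31.1]
290.0 [-0.3, -53.8, -38.0]
300.0 [-0.3, -53.2, -45.0]
```

jog_arm(plan=[[0, 0, 0, 0, -6.9, 1, -0.9], [0, 0, 0, 0, -13.8, 1.5, -0.9], [0, 0, 0, 0, -20.8, 1, -0.9], [0, 0, 0, 0, -27.5, -0.6, -0.9], [0, 0, 0, 0, -33.8, -3.5, -0.9], [0, 0, 0, 0, -39.5, -7.4, -0.9], [0, 0, 0, 0, -44.5, -12.3, -0.9], [0, 0, 0, 0, -48.5, -18, -0.9], [0, 0, 0, 0, -51.4, -24.4, -0.9]])

```text
time: 13.85
ee_pos: [0.4507, 0.0986, 0.0591]
eef_rot: [0.984, 0.036, -0.006, -0.174]
ft_force: [4.2, -3.3, -6.3]
width: 0.0163
grip_force: 12.0
```

```bash
python3 -c "
from h import *
rows(10,12)"
```

```text
13.85 [0.4507 0.0986 0.0591] [ 4.16 -3.34 -6.28] 0.0163 12.0
H [0.451  0.0938 0.0723] theta -88.9 rad 41.4 push 6.21 radial -3.75 tool [[0.997, 0.073, -0.0], [-0.025, 0.341, -0.94]]
-79.0 [-0.1, -0.4, -7.2]
-69.0 [-0.1, -0.8, -14.2]
-59.0 [-0.1, -0.1, -21.1]
-49.0 [-0.1, 1.8, -27.8]
-39.0 [-0.1, 4.9, -34.1]
-29.0 [-0.1, 9.0, -39.7]
-19.0 [-0.1, 14.0, -44.5]
-9.0 [-0.1, 19.8, -48.4]
1.0 [-0.1, 26.2, -51.3]
11.0 [-0.1, 32.9, -53.0]
21.0 [-0.1, 39.9, -53.4]
31.0 [-0.1, 46.8, -52.7]
```

jog_arm(plan=[[0, 0, 0, 0, -0.2, -7.2, -0.9], [0, 0, 0, 0, -0.2, -14.2, -0.9], [0, 0, 0, 0, 0.5, -21.1, -0.9], [0, 0, 0, 0, 2.4, -27.8, -0.9], [0, 0, 0, 0, 5.4, -34.1, -0.9], [0, 0, 0, 0, 9.4, -39.7, -0.9], [0, 0, 0, 0, 14.2, -44.5, -0.9], [0, 0, 0, 0, 19.8, -48.4, -0.9], [0, 0, 0, 0, 26.2, -51.3, -0.9], [0, 0, 0, 0, 32.9, -53, -0.9], [0, 0, 0, 0, 39.9, -53.4, -0.9], [0, 0, 0, 0, 46.8, -52.7, -0.9]])

```text
time: 15.05
ee_pos: [0.455, 0.0383, 0.0929]
eef_rot: [0.984, 0.037, -0.007, -0.175]
ft_force: [1.5, 6.1, -0.7]
width: 0.0165
grip_force: 12.0
```

```bash
python3 -c "
from h import *
rows(10,12)
c=shot('side','side5')
cv2.imwrite('pics/c5.png',cv2.resize(c['image'][190:250,230:310,::-1],(640,480),interpolation=cv2.INTER_CUBIC))"
```

```text
15.05 [0.455  0.0383 0.0929] [ 1.51  6.13 -0.7 ] 0.0165 12.0
H [0.4554 0.0335 0.1061] theta 28.9 rad 39.5 push 4.92 radial -3.51 tool [[0.997, 0.075, -0.0], [-0.026, 0.344, -0.939]]
39.0 [0.0, 6.9, 1.1]
49.0 [0.0, 13.2, 3.9]
59.0 [0.0, 19.0, 7.8]
69.0 [0.0, 24.1, 12.6]
79.0 [0.0, 28.2, 18.3]
89.0 [0.0, 31.3, 24.5]
99.0 [0.0, 33.2, 31.2]
109.0 [0.0, 34.0, 38.1]
119.0 [0.0, 33.5, 45.1]
129.0 [0.0, 31.9, 51.9]
139.0 [0.0, 29.1, 58.2]
149.0 [0.1, 25.2, 64.0]
```

View pics/c5.png

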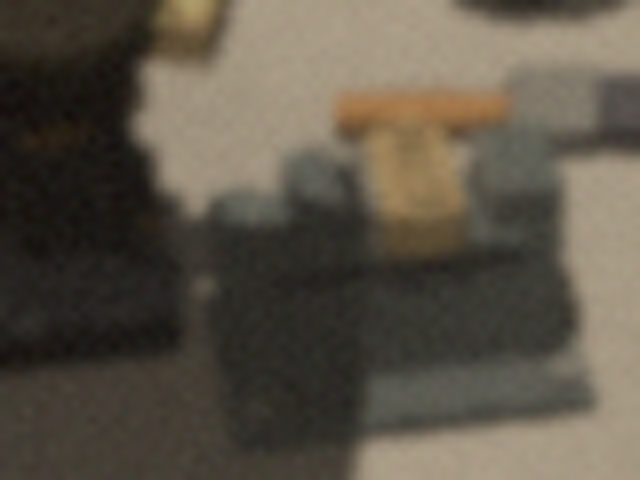

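The jaw is against or near the cast, around (420,190), with a small gap left to the fixed jaw at (475,190). I'll continue more carefully.

jog_arm(plan=[[0, 0, 0, 0, 6.9, 1.1, -0.9], [0, 0, 0, 0, 13.2, 4, -0.9], [0, 0, 0, 0, 18.8, 7.8, -0.9], [0, 0, 0, 0, 23.6, 12.6, -0.9], [0, 0, 0, 0, 27.6, 18.3, -0.9], [0, 0, 0, 0, 30.6, 24.5, -0.9]])

```text
time: 15.7
ee_pos: [0.4565, 0.0183, 0.0594]
eef_rot: [0.984, 0.037, -0.007, -0.175]
ft_force: [-0.2, 6.0, 4.9]
width: 0.0168
grip_force: 12.0
```

```bash
python3 -c "
from h import *
rows(5,12,.0395)"
```

```text
15.7 [0.4565 0.0183 0.0594] [-0.16  5.96  4.94] 0.0168 12.0
H [0.4569 0.0135 0.0726] theta 88.5 rad 39.1 push 5.1 radial -5.82 tool [[0.997, 0.075, -0.001], [-0.026, 0.344, -0.939]]
93.0 [-0.0, 1.5, 3.1]
98.0 [-0.0, 2.3, 6.5]
103.0 [-0.0, 2.9, 9.9]
108.0 [-0.0, 3.1, 13.3]
113.0 [-0.0, 3.1, 16.7]
118.0 [-0.0, 2.7, 20.2]
123.0 [0.0, 2.1, 23.6]
128.0 [0.0, 1.2, 26.9]
133.0 [0.0, -0.1, 30.1]
138.0 [0.0, -1.6, 33.2]
143.0 [0.0, -3.3, 36.2]
148.0 [0.0, -5.3, 39.0]
```

jog_arm(plan=[[0, 0, 0, 0, 0.8, 3.3, -0.9], [0, 0, 0, 0, 1.5, 6.5, -0.9], [0, 0, 0, 0, 2, 9.9, -0.9], [0, 0, 0, 0, 2.3, 13.3, -0.9], [0, 0, 0, 0, 2.3, 16.7, -0.9], [0, 0, 0, 0, 2, 20.2, -0.9]])

```text
time: 16.3
ee_pos: [0.4563, 0.0227, 0.0397]
eef_rot: [0.984, 0.036, -0.007, -0.175]
ft_force: [-0.6, 5.6, 7.6]
width: 0.0168
grip_force: 12.0
```

```bash
python3 -c "
from h import *
rows(5,10,.0395)"
```

```text
16.3 [0.4563 0.0227 0.0397] [-0.63  5.58  7.56] 0.0168 12.0
H [0.4566 0.0179 0.0529] theta 118.2 rad 39.4 push 4.02 radial -8.52 tool [[0.997, 0.074, -0.0], [-0.026, 0.343, -0.939]]
123.0 [-0.1, -0.5, 3.4]
128.0 [-0.1, -1.5, 6.7]
133.0 [-0.1, -2.7, 9.9]
138.0 [-0.1, -4.2, 13.1]
143.0 [-0.1, -5.9, 16.0]
148.0 [-0.1, -7.9, 18.8]
153.0 [-0.1, -10.2, 21.4]
158.0 [-0.1, -12.6, 23.9]
163.0 [-0.1, -15.3, 26.0]
168.0 [-0.1, -18.1, 28.0]
```

```bash
sed -i 's/^C=.*/C=np.array([.454,.0535,.0725])/' h.py; python3 -c "
from h import *
rows(5,12,.0395)"
```

```text
16.3 [0.4563 0.0227 0.0397] [-0.63  5.58  7.56] 0.0168 12.0
H [0.4566 0.0179 0.0529] theta 118.8 rad 40.8 push 3.93 radial -8.56 tool [[0.997, 0.074, -0.0], [-0.026, 0.343, -0.939]]
124.0 [-0.0, -1.9, 3.2]
129.0 [-0.0, -2.9, 6.5]
134.0 [-0.0, -4.1, 9.7]
139.0 [0.0, -5.6, 12.8]
144.0 [0.0, -7.4, 15.8]
149.0 [0.0, -9.4, 18.5]
154.0 [0.0, -11.7, 21.1]
159.0 [0.0, -14.2, 23.5]
164.0 [0.0, -16.9, 25.7]
169.0 [0.0, -19.7, 27.6]
174.0 [0.0, -22.8, 29.3]
179.0 [0.0, -25.9, 30.7]
```

jog_arm(plan=[[0, 0, 0, 0, -1.2, 3.2, -0.9], [0, 0, 0, 0, -2.9, 6.5, -0.9], [0, 0, 0, 0, -4.1, 9.7, -0.9], [0, 0, 0, 0, -5.6, 12.8, -0.9], [0, 0, 0, 0, -7.4, 15.8, -0.9]])

```text
time: 16.8
ee_pos: [0.4555, 0.0334, 0.027]
eef_rot: [0.984, 0.036, -0.006, -0.174]
ft_force: [-0.4, -1.4, 5.5]
width: 0.0168
grip_force: 12.0
```

```bash
python3 -c "
from h import *
rows(5,10,.040)"
```

```text
16.8 [0.4555 0.0334 0.027 ] [-0.4  -1.41  5.5 ] 0.0168 12.0
H [0.4558 0.0286 0.0401] theta 142.3 rad 40.9 push 4.45 radial -3.52 tool [[0.997, 0.073, -0.0], [-0.025, 0.341, -0.94]]
147.0 [-0.0, -2.7, 2.4]
152.0 [-0.0, -5.0, 5.1]
157.0 [-0.0, -7.4, 7.6]
162.0 [-0.0, -10.1, 9.8]
167.0 [-0.0, -12.9, 11.8]
172.0 [-0.0, -16.0, 13.6]
177.0 [-0.0, -19.1, 15.1]
182.0 [-0.0, -22.4, 16.3]
187.0 [-0.0, -25.8, 17.2]
192.0 [-0.0, -29.2, 17.8]
```

jog_arm(plan=[[0, 0, 0, 0, -2.7, 2.4, -0.9], [0, 0, 0, 0, -5, 5.1, -0.9], [0, 0, 0, 0, -7.4, 7.6, -0.9], [0, 0, 0, 0, -10.1, 9.8, -0.9]])

```text
time: 17.2
ee_pos: [0.4545, 0.0453, 0.0206]
eef_rot: [0.984, 0.035, -0.006, -0.173]
ft_force: [0.6, -6.1, 0.2]
width: 0.0164
grip_force: 12.0
```

```bash
python3 -c "
from h import *
rows(5,10,.040)
c=shot('side','side6')
cv2.imwrite('pics/c6.png',cv2.resize(c['image'][190:250,230:310,::-1],(640,480),interpolation=cv2.INTER_CUBIC))"
```

```text
17.2 [0.4545 0.0453 0.0206] [ 0.57 -6.12  0.17] 0.0164 12.0
H [0.4549 0.0406 0.0338] theta 161.5 rad 40.8 push 5.88 radial 1.8 tool [[0.997, 0.072, -0.0], [-0.025, 0.34, -0.94]]
166.0 [0.1, -3.3, 1.4]
171.0 [0.1, -6.3, 3.2]
176.0 [0.1, -9.5, 4.7]
181.0 [0.1, -12.7, 6.0]
186.0 [0.1, -16.1, 6.9]
191.0 [0.0, -19.5, 7.6]
196.0 [0.0, -23.0, 8.0]
201.0 [0.0, -26.5, 8.0]
206.0 [0.0, -29.9, 7.8]
211.0 [0.0, -33.4, 7.2]
```

View pics/c6.png

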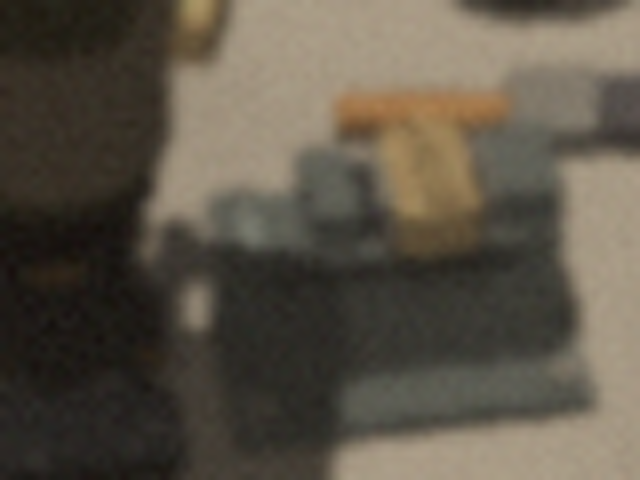

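The cast at (430,190) is now right up at the fixed jaw, so I'm going to slow steps of about 3° per row.

jog_arm(plan=[[0, 0, 0, 0, -2.2, 0.7, -0.9], [0, 0, 0, 0, -4.2, 1.8, -0.9], [0, 0, 0, 0, -6.3, 3, -0.9], [0, 0, 0, 0, -8.4, 4.1, -0.9]])

```text
time: 17.65
ee_pos: [0.4537, 0.054, 0.0191]
eef_rot: [0.984, 0.035, -0.006, -0.173]
ft_force: [3.4, -6.0, -8.8]
width: 0.0164
grip_force: 12.0
```

```bash
python3 -c "
from h import *
rows(3,10,.040)"
```

```text
17.65 [0.4537 0.054  0.0191] [ 3.36 -5.97 -8.78] 0.0164 12.0
H [0.4541 0.0493 0.0323] theta 174.0 rad 40.4 push 5.25 radial 9.38 tool [[0.997, 0.071, -0.0], [-0.025, 0.34, -0.94]]
177.0 [0.3, -2.1, 0.5]
180.0 [0.2, -4.0, 1.2]
183.0 [0.2, -6.0, 1.9]
186.0 [0.2, -8.1, 2.5]
189.0 [0.2, -10.1, 2.9]
192.0 [0.2, -12.2, 3.2]
195.0 [0.2, -14.2, 3.5]
198.0 [0.2, -16.3, 3.6]
201.0 [0.2, -18.4, 3.6]
204.0 [0.2, -20.5, 3.5]
```

jog_arm(plan=[[0, 0, 0, 0.2, -1.5, 1.2, -0.9], [0, 0, 0, 0.2, -3.4, 2.2, -0.9], [0, 0, 0, 0.2, -5.6, 2.9, -0.9], [0, 0, 0, 0.2, -7.7, 3.5, -0.9]])

```text
time: 18.05
ee_pos: [0.4532, 0.063, 0.0188]
eef_rot: [0.984, 0.035, -0.007, -0.173]
ft_force: [1.6, -5.2, -3.4]
width: 0.0168
grip_force: 12.0
```

```bash
sed -i 's/^C=.*/C=np.array([.454,.0533,.0717])/' h.py; python3 -c "
from h import *
rows(3,8,.0402)"
```

```text
18.05 [0.4532 0.063  0.0188] [ 1.63 -5.16 -3.41] 0.0168 12.0
H [0.4535 0.0582 0.0319] theta -172.9 rad 40.1 push 5.64 radial 2.73 tool [[0.997, 0.072, -0.001], [-0.025, 0.34, -0.94]]
-170.0 [0.1, -2.0, 0.5]
-167.0 [0.1, -4.1, 0.8]
-164.0 [0.1, -6.2, 1.0]
-161.0 [0.1, -8.3, 1.1]
-158.0 [0.1, -10.4, 1.1]
-155.0 [0.1, -12.5, 0.9]
-152.0 [0.1, -14.6, 0.7]
-149.0 [0.1, -16.7, 0.4]
```

jog_arm(plan=[[0, 0, 0, 0, -2, 0.6, -0.9], [0, 0, 0, 0, -4.1, 1, -0.9], [0, 0, 0, 0, -6.2, 1.2, -0.9], [0, 0, 0, 0, -8.3, 1.3, -0.9]])

```text
time: 18.45
ee_pos: [0.4526, 0.0714, 0.0205]
eef_rot: [0.984, 0.035, -0.007, -0.173]
ft_force: [1.2, -4.0, -3.4]
width: 0.0164
grip_force: 12.0
```

```bash
python3 -c "
from h import *
rows(3,8,.0402)"
```

```text
18.45 [0.4526 0.0714 0.0205] [ 1.21 -3.99 -3.4 ] 0.0164 12.0
H [0.453  0.0667 0.0337] theta -160.6 rad 40.3 push 4.96 radial 1.85 tool [[0.997, 0.072, -0.001], [-0.025, 0.341, -0.94]]
-158.0 [0.0, -2.1, -0.2]
-155.0 [0.0, -4.2, -0.3]
-152.0 [0.0, -6.3, -0.6]
-149.0 [0.0, -8.4, -0.9]
-146.0 [0.0, -10.4, -1.4]
-143.0 [0.0, -12.4, -2.0]
-140.0 [0.0, -14.4, -2.6]
-137.0 [0.0, -16.4, -3.4]
```

jog_arm(plan=[[0, 0, 0, 0, -2.1, 0, -0.9], [0, 0, 0, 0, -4.2, -0.2, -0.9], [0, 0, 0, 0, -6.3, -0.5, -0.9], [0, 0, 0, 0, -8.4, -0.9, -0.9], [0, 0, 0, 0, -10.4, -1.4, -0.9]])

```text
time: 18.95
ee_pos: [0.4519, 0.0817, 0.0256]
eef_rot: [0.984, 0.036, -0.007, -0.174]
ft_force: [1.4, -5.4, -3.1]
width: 0.0166
grip_force: 12.0
```

```bash
python3 -c "
from h import *
rows(3,8,.0402)"
```

```text
18.95 [0.4519 0.0817 0.0256] [ 1.39 -5.37 -3.09] 0.0166 12.0
H [0.4523 0.0769 0.0388] theta -144.3 rad 40.5 push 6.24 radial -0.67 tool [[0.997, 0.073, -0.001], [-0.025, 0.341, -0.94]]
-141.0 [-0.0, -1.9, -0.9]
-138.0 [-0.0, -3.9, -1.6]
-135.0 [-0.0, -5.8, -2.5]
-132.0 [-0.0, -7.7, -3.4]
-129.0 [-0.0, -9.6, -4.4]
-126.0 [-0.0, -11.3, -5.6]
-123.0 [-0.0, -13.1, -6.8]
-120.0 [-0.0, -14.7, -8.1]
```

jog_arm(plan=[[0, 0, 0, 0, -1.9, -0.9, -0.9], [0, 0, 0, 0, -3.9, -1.6, -0.9], [0, 0, 0, 0, -5.8, -2.5, -0.9]])

```text
time: 19.25
ee_pos: [0.4515, 0.0865, 0.0299]
eef_rot: [0.984, 0.036, -0.007, -0.174]
ft_force: [1.9, -2.5, -5.4]
width: 0.0167
grip_force: 12.0
```

```bash
python3 -c "
from h import *
rows(3,8,.0402)"
```

```text
19.25 [0.4515 0.0865 0.0299] [ 1.86 -2.52 -5.38] 0.0167 12.0
H [0.4519 0.0817 0.0431] theta -135.1 rad 40.4 push 5.67 radial 1.94 tool [[0.997, 0.073, -0.001], [-0.026, 0.342, -0.939]]
-132.0 [0.0, -1.8, -1.1]
-129.0 [0.0, -3.6, -2.1]
-126.0 [0.0, -5.4, -3.3]
-123.0 [0.0, -7.1, -4.5]
-120.0 [0.0, -8.8, -5.8]
-117.0 [0.0, -10.4, -7.2]
-114.0 [0.0, -11.9, -8.6]
-111.0 [0.0, -13.3, -10.2]
```

jog_arm(plan=[[0, 0, 0, 0, -1.8, -1.1, -0.9], [0, 0, 0, 0, -3.6, -2.1, -0.9], [0, 0, 0, 0, -5.4, -3.3, -0.9], [0, 0, 0, 0, -7.1, -4.5, -0.9]])

```text
time: 19.65
ee_pos: [0.4511, 0.0918, 0.0367]
eef_rot: [0.984, 0.036, -0.007, -0.174]
ft_force: [2.5, 0.7, -6.5]
width: 0.0163
grip_force: 12.0
```

```bash
python3 -c "
from h import *
rows(3,8,.0402)"
```

```text
19.65 [0.4511 0.0918 0.0367] [ 2.51  0.73 -6.45] 0.0163 12.0
H [0.4515 0.087  0.0498] theta -122.9 rad 40.3 push 5.12 radial 3.96 tool [[0.997, 0.073, -0.001], [-0.026, 0.342, -0.939]]
-120.0 [0.1, -1.6, -1.4]
-117.0 [0.1, -3.2, -2.7]
-114.0 [0.1, -4.7, -4.2]
-111.0 [0.1, -6.1, -5.8]
-108.0 [0.1, -7.4, -7.4]
-105.0 [0.1, -8.7, -9.1]
-102.0 [0.1, -9.9, -10.9]
-99.0 [0.0, -10.9, -12.7]
```

jog_arm(plan=[[0, 0, 0, 0, -1.9, -1.2, -0.9], [0, 0, 0, 0, -3.6, -2.5, -0.9], [0, 0, 0, 0, -5.1, -4, -0.9], [0, 0, 0, 0, -6.5, -5.6, -0.9], [0, 0, 0, 0, -7.8, -7.2, -0.9]])

```text
time: 20.15
ee_pos: [0.4508, 0.0964, 0.0462]
eef_rot: [0.984, 0.036, -0.007, -0.174]
ft_force: [2.2, 1.3, -7.3]
width: 0.0167
grip_force: 12.0
```

```bash
python3 -c "
from h import *
rows(3,8,.0404)"
```

```text
20.15 [0.4508 0.0964 0.0462] [ 2.21  1.3  -7.35] 0.0167 12.0
H [0.4512 0.0916 0.0593] theta -107.9 rad 40.3 push 6.65 radial 3.33 tool [[0.997, 0.073, -0.001], [-0.026, 0.342, -0.939]]
-105.0 [0.0, -1.3, -1.7]
-102.0 [-0.0, -2.5, -3.4]
-99.0 [-0.0, -3.6, -5.2]
-96.0 [-0.0, -4.5, -7.1]
-93.0 [-0.0, -5.4, -9.0]
-90.0 [-0.0, -6.2, -11.0]
-87.0 [-0.0, -6.8, -13.0]
-84.0 [-0.0, -7.4, -15.1]
```

jog_arm(plan=[[0, 0, 0, 0, -1.4, -1.6, -0.9], [0, 0, 0, 0, -2.7, -3.3, -0.9], [0, 0, 0, 0, -3.8, -5.1, -0.9]])

```text
time: 20.45
ee_pos: [0.4508, 0.0979, 0.0523]
eef_rot: [0.984, 0.036, -0.007, -0.174]
ft_force: [1.4, 0.4, -6.6]
width: 0.0164
grip_force: 12.0
```

```bash
python3 -c "
from h import *
rows(3,8,.0404)"
```

```text
20.45 [0.4508 0.0979 0.0523] [ 1.4   0.36 -6.56] 0.0164 12.0
H [0.4511 0.0931 0.0654] theta -98.9 rad 40.4 push 6.44 radial 1.27 tool [[0.997, 0.073, -0.001], [-0.025, 0.341, -0.94]]
-96.0 [-0.1, -1.0, -1.9]
-93.0 [-0.1, -1.8, -3.8]
-90.0 [-0.1, -2.6, -5.8]
-87.0 [-0.1, -3.3, -7.8]
-84.0 [-0.1, -3.8, -9.8]
-81.0 [-0.1, -4.3, -11.9]
-78.0 [-0.1, -4.6, -14.0]
-75.0 [-0.1, -4.9, -16.1]
```

jog_arm(plan=[[0, 0, 0, 0, -1, -1.9, -0.9], [0, 0, 0, 0, -1.8, -3.8, -0.9], [0, 0, 0, 0, -2.6, -5.8, -0.9], [0, 0, 0, 0, -3.3, -7.8, -0.9]])

```text
time: 20.85
ee_pos: [0.4507, 0.0984, 0.0607]
eef_rot: [0.984, 0.036, -0.007, -0.174]
ft_force: [1.2, 0.7, -6.7]
width: 0.0165
grip_force: 12.0
```

```bash
python3 -c "
from h import *
rows(3,9,.0404)
for f in('side3','side4','side5','side6','now'):
    c=shot('side','now') if f=='now' else np.load('pics/'+f+'.npz')
    I=c['image'].astype(int); r=I[208:220,270:298].mean(0); print(f,(r[:,0]-r[:,2]).astype(int).tolist())"
```

```text
20.85 [0.4507 0.0984 0.0607] [ 1.16  0.66 -6.73] 0.0165 12.0
H [0.4511 0.0936 0.0739] theta -86.9 rad 40.4 push 6.75 radial 0.21 tool [[0.997, 0.073, -0.001], [-0.025, 0.341, -0.94]]
-84.0 [-0.1, -0.5, -2.0]
-81.0 [-0.1, -1.0, -4.1]
-78.0 [-0.1, -1.3, -6.2]
-75.0 [-0.1, -1.6, -8.3]
-72.0 [-0.1, -1.7, -10.4]
-69.0 [-0.1, -1.7, -12.5]
-66.0 [-0.1, -1.6, -14.6]
-63.0 [-0.1, -1.4, -16.7]
-60.0 [-0.1, -1.1, -18.8]
side3 [16, 15, 14, 13, 19, 30, 43, 55, 59, 57, 49, 40, 33, 29, 27, 25, 22, 17, 11, 9, 10, 9, 8, 6, 7, 7, 7, 6]
side4 [14, 15, 18, 21, 24, 31, 43, 54, 59, 59, 58, 57, 57, 56, 56, 52, 44, 30, 19, 14, 13, 13, 10, 9, 8, 9, 9, 8]
side5 [10, 11, 11, 12, 15, 21, 32, 46, 57, 59, 58, 56, 56, 55, 56, 55, 50, 39, 24, 15, 14, 13, 11, 10, 9, 9, 9, 8]
side6 [10, 10, 11, 11, 12, 12, 15, 23, 34, 48, 58, 58, 56, 55, 54, 54, 55, 53, 47, 35, 21, 14, 11, 9, 9, 8, 8, 8]
now [11, 10, 10, 9, 11, 12, 12, 13, 17, 27, 39, 51, 58, 58, 57, 56, 54, 54, 54, 52, 43, 30, 17, 10, 8, 8, 8, 8]
```

The cast is still being pushed along by the jaw; it moved about 5 mm since the last picture, matching the crank. Continuing in small steps.

jog_arm(plan=[[0, 0, 0, 0, -0.5, -2, -0.9], [0, 0, 0, 0, -1, -4.1, -0.9], [0, 0, 0, 0, -1.3, -6.2, -0.9], [0, 0, 0, 0, -1.6, -8.3, -0.9]])

```text
time: 21.3
ee_pos: [0.4508, 0.097, 0.0691]
eef_rot: [0.984, 0.036, -0.007, -0.174]
ft_force: [0.4, 0.3, -6.2]
width: 0.0163
grip_force: 12.0
```

```bash
python3 -c "
from h import *
rows(3,8,.0404)"
```

```text
21.3 [0.4508 0.097  0.0691] [ 0.39  0.29 -6.16] 0.0163 12.0
H [0.4512 0.0922 0.0822] theta -74.9 rad 40.4 push 6.02 radial -1.35 tool [[0.997, 0.073, -0.001], [-0.025, 0.341, -0.94]]
-72.0 [-0.1, -0.1, -2.1]
-69.0 [-0.1, -0.1, -4.2]
-66.0 [-0.1, -0.0, -6.3]
-63.0 [-0.1, 0.2, -8.4]
-60.0 [-0.1, 0.5, -10.5]
-57.0 [-0.1, 0.9, -12.6]
-54.0 [-0.1, 1.4, -14.7]
-51.0 [-0.1, 2.1, -16.7]
```

jog_arm(plan=[[0, 0, 0, 0, -0.1, -2.1, -0.9], [0, 0, 0, 0, -0.1, -4.2, -0.9], [0, 0, 0, 0, 0, -6.3, -0.9], [0, 0, 0, 0, 0.2, -8.4, -0.9]])

```text
time: 21.7
ee_pos: [0.451, 0.094, 0.0768]
eef_rot: [0.984, 0.036, -0.007, -0.174]
ft_force: [1.0, 1.5, -7.4]
width: 0.0165
grip_force: 12.0
```

```bash
python3 -c "
from h import *
rows(3,8,.0402)"
```

```text
21.7 [0.451  0.094  0.0768] [ 0.99  1.45 -7.37] 0.0165 12.0
H [0.4514 0.0892 0.09  ] theta -63.1 rad 40.4 push 7.19 radial -2.11 tool [[0.997, 0.073, -0.001], [-0.026, 0.342, -0.94]]
-60.0 [-0.0, 0.5, -2.1]
-57.0 [-0.0, 0.9, -4.1]
-54.0 [-0.0, 1.4, -6.2]
-51.0 [-0.0, 2.1, -8.2]
-48.0 [-0.0, 2.8, -10.1]
-45.0 [-0.0, 3.6, -12.1]
-42.0 [-0.0, 4.6, -14.0]
-39.0 [-0.0, 5.6, -15.8]
```

jog_arm(plan=[[0, 0, 0, 0, 0.5, -2.1, -0.9], [0, 0, 0, 0, 0.9, -4.1, -0.9], [0, 0, 0, 0, 1.4, -6.2, -0.9]])

```text
time: 22.0
ee_pos: [0.4513, 0.0906, 0.0822]
eef_rot: [0.984, 0.036, -0.007, -0.174]
ft_force: [0.6, 2.4, -7.0]
width: 0.0164
grip_force: 12.0
```

```bash
python3 -c "
from h import *
rows(3,8,.0402)
c=shot('side','now2'); I=c['image'].astype(int); r=I[208:220,270:298].mean(0); print((r[:,0]-r[:,2]).astype(int).tolist())"
```

```text
22.0 [0.4513 0.0906 0.0822] [ 0.59  2.36 -6.98] 0.0164 12.0
H [0.4517 0.0859 0.0954] theta -54.1 rad 40.3 push 7.01 radial -2.23 tool [[0.997, 0.073, -0.001], [-0.026, 0.342, -0.939]]
-51.0 [-0.1, 0.8, -2.0]
-48.0 [-0.1, 1.5, -3.9]
-45.0 [-0.1, 2.3, -5.9]
-42.0 [-0.1, 3.3, -7.8]
-39.0 [-0.1, 4.3, -9.6]
-36.0 [-0.1, 5.4, -11.4]
-33.0 [-0.1, 6.6, -13.1]
-30.0 [-0.1, 8.0, -14.7]
[11, 11, 10, 10, 10, 11, 11, 12, 17, 26, 39, 51, 58, 58, 57, 55, 55, 55, 54, 52, 44, 31, 18, 10, 9, 9, 9, 9]
```

The cast has now stopped moving, so the springs are yielding and the push is starting to rise. Continuing gently.

jog_arm(plan=[[0, 0, 0, 0, 0.7, -2, -0.9], [0, 0, 0, 0, 1.4, -3.9, -0.9], [0, 0, 0, 0, 2.2, -5.9, -0.9]])

```text
time: 22.35
ee_pos: [0.4516, 0.0865, 0.087]
eef_rot: [0.984, 0.036, -0.007, -0.174]
ft_force: [0.7, 3.8, -7.6]
width: 0.0165
grip_force: 12.0
```

```bash
python3 -c "
from h import *
rows(3,8,.0402)"
```

```text
22.35 [0.4516 0.0865 0.087 ] [ 0.67  3.83 -7.57] 0.0165 12.0
H [0.452  0.0818 0.1001] theta -45.1 rad 40.3 push 8.02 radial -2.68 tool [[0.997, 0.073, -0.001], [-0.026, 0.342, -0.939]]
-42.0 [-0.1, 1.0, -1.9]
-39.0 [-0.1, 2.0, -3.7]
-36.0 [-0.1, 3.2, -5.5]
-33.0 [-0.1, 4.4, -7.2]
-30.0 [-0.1, 5.7, -8.8]
-27.0 [-0.1, 7.1, -10.4]
-24.0 [-0.1, 8.6, -11.9]
-21.0 [-0.1, 10.1, -13.3]
```

jog_arm(plan=[[0, 0, 0, 0, 1, -1.9, -0.9], [0, 0, 0, 0, 2, -3.7, -0.9], [0, 0, 0, 0, 3.2, -5.5, -0.9]])

```text
time: 22.65
ee_pos: [0.452, 0.0817, 0.0911]
eef_rot: [0.984, 0.036, -0.007, -0.174]
ft_force: [1.4, 4.9, -6.7]
width: 0.0165
grip_force: 12.0
```

```bash
python3 -c "
from h import *
rows(3,5,.0402)"
```

```text
22.65 [0.452  0.0817 0.0911] [ 1.39  4.89 -6.67] 0.0165 12.0
H [0.4523 0.0769 0.1042] theta -36.0 rad 40.2 push 7.78 radial -2.58 tool [[0.997, 0.073, -0.001], [-0.026, 0.342, -0.939]]
-33.0 [-0.1, 1.2, -1.7]
-30.0 [-0.1, 2.5, -3.4]
-27.0 [-0.1, 3.9, -4.9]
-24.0 [-0.1, 5.4, -6.4]
-21.0 [-0.1, 7.0, -7.9]
```

jog_arm(plan=[[0, 0, 0, 0, 1.2, -1.7, -0.9], [0, 0, 0, 0, 2.5, -3.4, -0.9], [0, 0, 0, 0, 3.9, -4.9, -0.9]])

```text
time: 22.95
ee_pos: [0.4523, 0.0765, 0.0943]
eef_rot: [0.984, 0.036, -0.007, -0.174]
ft_force: [-0.0, 6.0, -8.0]
width: 0.0164
grip_force: 12.0
```

```bash
python3 -c "
from h import *
rows(3,5,.0402)"
```

```text
22.95 [0.4523 0.0765 0.0943] [-0.03  6.   -8.01] 0.0164 12.0
H [0.4527 0.0717 0.1074] theta -27.3 rad 40.2 push 8.99 radial -4.38 tool [[0.997, 0.073, -0.001], [-0.026, 0.342, -0.939]]
-24.0 [-0.0, 1.5, -1.5]
-21.0 [-0.0, 3.0, -2.9]
-18.0 [-0.0, 4.6, -4.3]
-15.0 [-0.0, 6.3, -5.5]
-12.0 [-0.0, 8.1, -6.7]
```

The push is about 8.6–9 N against a free push of about 5–5.4 N, so roughly +3.3 N: a firm grip. Letting go and backing off along the tool axis.

jog_arm(plan=[[0, 0, 0, 0, 0, 0, -0.6], [0, 0, 0, 0, 0, 0, -0.2], [0, 0, 0, 0, 0, 0, 0.1], [0, 0, 0, 0, 0, 0, 0.1], [0, 0, 0, 0, 0, 0, 0.1], [0, 0, 0, 0, 0, -10, 0.1], [0, 0, 0, 0, 0, -30, 0.1], [0, 0, 0, 0, 0, -55, 0.1], [0, 0, 0, 0, 0, -85, 0.1], [0, 0, 0, 0, 0, -110, 0.1], [0, 0, 0, -30, 0, -120, 0.1], [0, 0, 0, -30, 0, -120, 0.1]])

```text
time: 24.15
ee_pos: [0.4246, 0.0319, 0.2089]
eef_rot: [0.984, 0.035, -0.005, -0.173]
ft_force: [0.7, 0.2, -0.1]
width: 0.0479
grip_force: 0.0
```

```bash
python3 -c "
from h import *
st()
c=shot('side','end'); I=c['image'].astype(int); r=I[208:220,270:298].mean(0); print((r[:,0]-r[:,2]).astype(int).tolist())
d=shot('top','topend')
f=lambda c,u0,u1,v0,v1:cv2.resize(c['image'][v0:v1,u0:u1,::-1],(390,390),interpolation=cv2.INTER_CUBIC)
cv2.imwrite('pics/cend.png',np.hstack([f(c,220,320,170,270),f(d,240,330,165,255)]))"
```

```text
24.15 [0.4246 0.0319 0.2089] [ 0.65  0.25 -0.14] 0.0479 0.0
[12, 10, 9, 10, 10, 10, 12, 13, 17, 26, 38, 50, 58, 58, 56, 54, 54, 54, 53, 51, 43, 31, 17, 10, 9, 8, 8, 9]
```

View pics/cend.png

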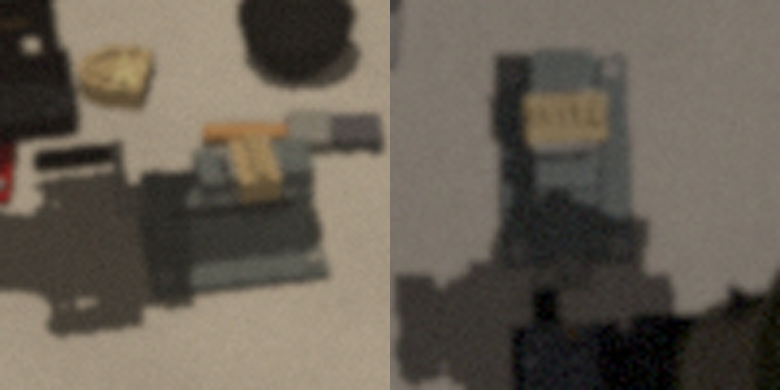

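The cast, at (565,118) in the top crop, is square between the jaws against the fixed jaw. The handle is free and the gripper is clear. Handing in.

```bash
python3 -c "
from bench import order
print(order.close_job())"
```

```text
the job is handed in; nothing more can be done
None
```

The buff cast is clamped teeth up in the grey vise, about 3 to 3.5 N above the free crank push; the handle is released, and the job was handed in at about 24 s of the 72 s.

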